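# Ratchet the cover bolt of a filtration cell home with a socket key

### The arm

A 6-joint arm with a two-finger parallel gripper is mounted at the origin on the work surface. World frame = base frame: x ahead of the robot, y to its left, z up, the work surface at z = 0. Lengths are in m, angles in degrees, forces in N, time in s.
With the tool pointing down it reaches from about 0.4 to 0.825 m from the base axis. Payload 7 kg.
Tool frame: the origin (TCP) lies midway between the tips of the shut fingers; the grasp point (between the pads) lies 19 mm behind it; y points along the fingers, z is the direction in which the jaws open and shut, and the axes are right-handed (so a half turn about y gives the same grasp; the last joint's range is limited). The gripper opens to 88 mm and grips with 3 to 60 N. Pads are 19 mm wide; open, the fingers measure 130 mm over their backs; the gripper's body (78 mm by 193 mm) begins 47 mm behind the grasp point.
Start: joints at [91.049, 20.546, 0.682, 0, -70.136, -16.507], TCP at [0.18, 0.651, 0.227] pointing down, gripper open.
Joint ranges: [-176.03, 176.03], [-82.01, 121.73], [-58.28, 71.71], [-173.87, 95.51], [-174.79, -0.11], [-173.66, 173.66]. Speed limits (degrees/s): [136.94, 136.94, 172.46, 180, 180, 180].

### API

Orientations are given as [roll, pitch, yaw] about the fixed x, y, z axes, in that order (R = Rz(yaw) Ry(pitch) Rx(roll)).
In Python, from plant import ctrl gives the robot as it stands.
- The arm moves only by the tool step_arm, never from a script. Its argument "rows" is a list that holds one entry, the list of rows, each a list of 7 numbers: the gripper command: -1 is shut, 1 is fully open, values between are in proportion, then the shift along the world's x, y, z in cm, then the turn, a rotation vector about the world's x, y, z in degrees. In form: [[[fingers, tx, ty, tz, rx, ry, rz], ...]]. A call has 1 to 12 rows; each row shifts and turns the commanded pose from where the row before left it; what a row does not reach is not made up. A row lasts 1/8 s, in which the tool goes at most 62.5 mm and 10.7 degrees, less where a joint would pass 70% of its speed; a pose out of reach is approached as far as the arm can. A call is refused whole if a number of a shift passes 6.25 or a number of a turn 10.7, either way. A call with a gripper value outside its range is refused whole. The fingers move at their own pace and stop on an object; the grip force is fixed at half the most. Time passes only in rows, so rows that do not move let the fingers close. It gives the time, the measured TCP pose, the force and the opening at its end, in the units of the state.
- ctrl.get_obs(): the state, without advancing time (a new reading comes with each control period).
- ctrl.snapshot(name): name is "scene" or "side" or "wrist"; returns the picture (384x512x3 uint8, blue, green, red); there is no depth.
- ctrl.camera_params(name): a dict with "vertical_fov" (degrees; the focal length in pixels is half the picture's height over the tangent of half this angle, whatever the lens; pixels are square), "cx", "cy" (the principal point, pixels), "rvec" (rotation vector, rad) and "tvec" (3), from world to camera coordinates, as OpenCV has them. Camera axes: x right, y down, z forward; pixel columns grow to the right and rows downward; lengths in m; the calibration is good to about 2 mm. A picture is of the moment at which its call begins: read the wrist's pose just before it. camera_params takes no time and is no camera call; for the wrist camera it gives the pose at the moment of the call.
- ctrl.close_job(): hands the job in, once; it reports no verdict.
The state is a dict: "clock": time; "joint_pos": joint angles; "qvel": joint speeds; "tau": joint torques, N m; "tool_pos": TCP position; "orientation": TCP orientation; "force": force on the tool from outside, world axes, zero at the start; "moment": the same for the moment, N m; "opening": finger opening in m.
Only numpy, scipy, OpenCV 4.12 (cv2) and the standard library are available. Lean on these libraries where they do the work, as an engineer would, in place of code of your own. Each camera call takes 0.05 s, during which the arm holds its last target. There are 200 camera calls.

### The job

Take the socket key from the steel tray and use it to tighten the loose six-lobed star bolt on the filtration cell clockwise until it comes firmly home, working in short swings (lift off, swing back, put on again) because the pipes stop the key's side bar. Do not overtighten the bolt or knock the key hard against the cell and its pipes, and leave the bottle, beaker and jar alone. Then stand the key upright in its tray again and let go.

Things in the scene. Friction and masses are not known exactly. Their poses are not given: they have to be found in the camera images.
- key_grip (a point): centre of the flat grip block on top of a dark steel socket key (0.3 kg, 110 mm tall, upright in the tray), on its long axis, 95 mm above the socket's lower rim. The block is 40 mm long along x, 14 mm thick along y (grip across this), 30 mm tall along z (up). A round side bar, 10 mm thick, points along -x to 85 mm from the axis, its centre 54 mm below this point.
- key_mouth (a point): centre of the key's lower rim, axes as the grip's (95 mm below it). The socket, 37 mm across its six outer flats, opens downward, 18 mm deep; inside, six teeth with round lower edges fit between the bolt's ribs, with a gap for a rib along +x and at every 60 degrees. It has 7 to 9 degrees and 1 mm of play each way on the bolt.
- bolt_head (a point): centre of the top of the loose six-lobed star bolt, z up. A 16 mm core with six ribs, 4 mm wide, 26 mm across the rib tips, one along +x and one every 60 degrees. From the top down: 4 mm cone, 9 mm of ribs (round-topped), then a round flange 38 mm wide and 3 mm thick. With the socket fully on, its rim rests on the flange and the key's grip point is 82 mm above this point.
- cell: fixed steel filtration cell, 230 x 200 mm (x, y), cover plate 55 mm above the bench; origin under its centre. The bolt stands at x = -20, y = 0 mm. Around it a round inlet head (50 mm wide, x = 45, y = 0) and two pipes (16 mm wide, x = -55, y = 61 and -61), 125 mm above the bench. Domed corner nuts are no part of the job.
- bar_room (a point): a point on the cell 70 mm from the bolt's axis towards the cell's -x, midway between the two pipes, 105 mm above the bench. The seated key's side bar can swing about 97 degrees, centred on the direction from the bolt to this point; two more free sectors, about 80 degrees wide, lie between the inlet head and each pipe.
- tray: low steel tray, fixed, 170 x 130 mm (x, y), rim 14 mm high, walls and floor 4 mm thick; origin at the centre of its underside on the bench, z up. The key may stand anywhere on its flat floor.
- reagent: amber bottle 60 mm wide, 130 mm tall, origin under its centre; bystander
- beaker: glass beaker 80 mm wide, 95 mm tall, origin under its centre; bystander
- jar: clear jar 72 mm wide, 80 mm tall, origin under its centre; bystander
- bolt_end (a point): lower end of the bolt's shank, inside the cell on the bolt's axis, 44 mm below the head's top when home. The bolt tightens clockwise seen from above; 1.8 to 2.5 rad are left, how much is unknown; this end sinks only 0.64 mm per rad until home. Running, the bolt resists with about 0.12 N m. Its orientation does not show the turn.
- gasket (a point): sealing gasket under the bolt's boss, on the bolt's axis, 24 mm below the head's top. Once the bolt is home, the resistance climbs by about 2.4 N m for each further rad, and the gasket is squeezed down 0.64 mm per rad. 0.35 to 0.5 N m is firmly home; over 0.8 N m overtightens the bolt and crushes the gasket.

How it is judged (in metres and radians):
On the way, in this order (a step that is already met when the one before it is completed fails the run):
1. the key's socket is fully on the bolt's head (horizontal distance between key_grip and bolt_head below 0.006 m and z of key_grip in the frame of bolt_head below 0.0865 m), for 0.2 s.
2. with the key on it, the bolt is turned home (z of bolt_end in the frame of cell below 0.03506 m and horizontal distance between key_grip and bolt_head below 0.006 m and z of key_grip in the frame of bolt_head below 0.0905 m), for 0.1 s.
At the end, for the whole second after the job is handed in: The bolt is home (its shank's end no more than 0.06 mm, a tenth of a radian of turn, short of home) and the key stands upright (within 0.1 rad) on the tray's floor, its axis inside the tray, released (z of bolt_end in the frame of cell below 0.03506 m and angle between key_grip's own z axis and vertical below 0.1 rad and z of key_grip in the frame of tray between 0.094 and 0.104 m and x of key_grip in the frame of tray between -0.075 and 0.075 m and y of key_grip in the frame of tray between -0.055 and 0.055 m); the robot touches nothing.
It fails at once if the bolt is overtightened (its gasket squeezed more than 0.26 mm: about 0.4 rad past home, over 0.9 N m) (z of gasket in the frame of cell below 0.05474 m).
It fails at once if the cell or its pipes are knocked or pushed with more than 25 N (contact force between cell and anything else above 25 N).
It fails at once if a bystander is moved more than 20 mm (distance of any of reagent, beaker, jar from where it was at the start of the episode above 0.02 m).
It also fails if it takes over 72 s, if anything falls off the work surface, if the arm or the gripper's body presses on something with over 40 N, if the wrist force passes 120 N, or if a joint passes its speed limit or range.

## Working session

There is one attempt and no reset: what is moved stays moved. The work goes in short steps, Python scripts to look and compute and a tool call to move; the robot and the scene stay as the last step left them, time stands still between calls to the robot, and variables do not carry over. Pictures are saved under pics/ and viewed, about 8 in all and at most 12, crops included, and the job is handed in when it is done.

Besides the shell and the picture viewer there is one more tool, called as a command line: name --argument value ..., lists and objects as JSON in quotes. step_arm: Moves the arm, as the interface text tells. Its arguments: {"type":"object","properties":{"rows":{"type":"array"}},"required":["rows"]}

```bash
mkdir -p pics; cat > h.py <<'E'
import numpy as np, cv2
from plant import ctrl
def cam(n):
    p=ctrl.camera_params(n); f=192/np.tan(np.radians(p['vertical_fov'])/2)
    R=cv2.Rodrigues(np.array(p['rvec'],float))[0]; t=np.array(p['tvec'],float).ravel()
    return f,p['cx'],p['cy'],R,t
def ray(c,u,v):
    f,cx,cy,R,t=c; d=R.T@np.array([(u-cx)/f,(v-cy)/f,1]); return -R.T@t,d
def onz(c,u,v,z):
    o,d=ray(c,u,v); return o+d*(z-o[2])/d[2]
def proj(c,P):
    f,cx,cy,R,t=c; q=R@np.array(P)+t; return q[:2]/q[2]*f+[cx,cy]
E
python3 - <<'E'
from h import *
o=ctrl.get_obs(); print({k:np.round(v,3) for k,v in o.items()})
ims=[]
for n in ["scene","side","wrist"]:
    print(ctrl.camera_params(n)); im=ctrl.snapshot(n); cv2.imwrite(f'pics/{n}0.png',im); ims.append(im)
cv2.imwrite('pics/scene0b.png',cv2.resize(ims[0],(800,600)))
cv2.imwrite('pics/side0b.png',cv2.resize(ims[1],(800,600)))
E
```

```text
{'clock': np.float64(0.0), 'joint_pos': array([ 9.1051e+01,  2.0592e+01,  6.3400e-01, -2.1000e-02, -7.0137e+01,
       -1.6508e+01]), 'qvel': array([ 0.054,  0.041, -0.066, -0.063, -0.003,  0.056]), 'tau': array([-1.0000e-03, -5.8272e+01,  2.9307e+01,  6.9980e+00,  7.0000e-03,
       -0.0000e+00]), 'tool_pos': array([0.18 , 0.65 , 0.226]), 'orientation': array([-8.99030e+01,  8.00000e-03,  1.64536e+02]), 'force': array([-1.483, -0.247,  0.966]), 'moment': array([ 0.041,  0.014, -0.052]), 'opening': np.float64(0.087)}
{'vertical_fov': 55.43239711067693, 'cx': 253.43332253508714, 'cy': 191.17829516074815, 'rvec': array([ 0.90591406,  2.58890229, -0.99111136]), 'tvec': array([ 0.45096308, -0.21989159,  1.55290353])}
{'vertical_fov': 51.98501464946017, 'cx': 249.1905157064107, 'cy': 184.59888417539054, 'rvec': array([ 2.31089714, -0.09186241,  0.06181045]), 'tvec': array([-0.543379  ,  0.09562421,  1.13191248])}
{'vertical_fov': 63.78956455399936, 'cx': 257.5036418429311, 'cy': 197.6532636844402, 'rvec': array([-1.77247234,  2.33327386,  0.36324465]), 'tvec': array([ 0.67439206, -0.03864266,  0.39202722])}
```

View pics/scene0b.png

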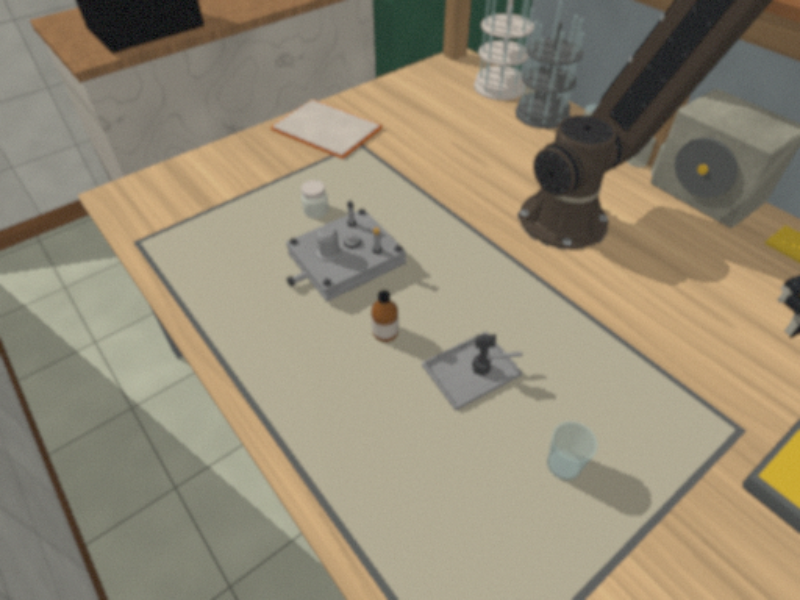

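View pics/side0b.png

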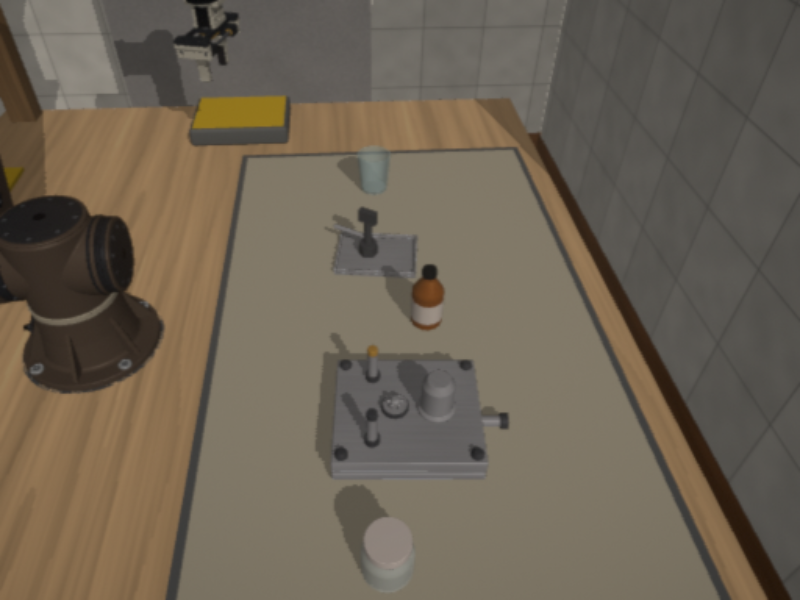

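Both views show the same layout. In the scene view the key's block is at about (486,341), the bolt at (352,242) and the bottle at (385,318). In the side view the key is at (367,216), the bolt at (395,403), the pipes at (373,350) and (371,413), and the inlet head at (438,378).

```bash
python3 - <<'E'
from h import *
s=cam('scene'); d=cam('side'); k=.64
for n,a,b,z in [('bolt',(352,241),(395,400),.075),('keyblock',(486,341),(367,216),.1),('inlet top',(327,236),(439,376),.125),('pipe L',(350,205),(372,410),.125),('pipe R',(377,231),(373,350),.125)]:
    print(n,onz(s,*np.array(a)*k,z).round(3),onz(d,*np.array(b)*k,z).round(3))
for n,pts,c in [('tray scene',[(424,365),(459,408),(524,374),(488,334)],s),('tray side',[(335,272),(415,276),(417,236),(339,233)],d),
  ('cell side',[(333,468),(486,468),(480,362),(337,362)],d)]:
    z=.055 if 'cell' in n else .014
    print(n,[onz(c,*np.array(p)*k,z).round(3)[:2] for p in pts])
print('bar tip',onz(s,*np.array((520,354))*k,.045),onz(d,*np.array((328,230))*k,.045))
E
```

```text
bolt [ 0.541 -0.214  0.075] [ 0.533 -0.233  0.075]
keyblock [0.518 0.222 0.1  ] [0.517 0.217 0.1  ]
inlet top [ 0.606 -0.218  0.125] [ 0.598 -0.231  0.125]
pipe L [ 0.499 -0.277  0.125] [ 0.494 -0.286  0.125]
pipe R [ 0.505 -0.159  0.125] [ 0.503 -0.172  0.125]
tray scene [array([0.612, 0.144]), array([0.625, 0.268]), array([0.463, 0.293]), array([0.447, 0.169])]
tray side [array([0.446, 0.146]), array([0.608, 0.122]), array([0.628, 0.254]), array([0.457, 0.277])]
cell side [array([ 0.435, -0.331]), array([ 0.654, -0.348]), array([ 0.685, -0.15 ]), array([ 0.445, -0.132])]
bar tip [0.45229738 0.26431198 0.045     ] [0.43451005 0.24796965 0.045     ]
```

```bash
cat >> h.py <<'E'
from scipy.spatial.transform import Rotation as Ro
def tool():
    o=ctrl.get_obs(); return np.array(o['tool_pos']),Ro.from_euler('xyz',o['orientation'],degrees=True).as_matrix(),o
E
python3 - <<'E'
from h import *
p,T,o=tool(); f,cx,cy,R,t=cam('wrist')
print('cam in tool',T.T@(-R.T@t-p),'axis in tool',T.T@R.T[:,2],'imgx',T.T@R.T[:,0],f)
E
```

```text
cam in tool [-0.08391586 -0.1579402  -0.00027713] axis in tool [3.05599547e-01 9.52160116e-01 1.74858007e-04] imgx [ 1.31298526e-03 -6.05051099e-04  9.99998955e-01] 308.5235225311136
```

step_arm --rows '[[[1, 2.8, -3.6, 0.3, 0, 0, -0.9], [1, 2.8, -3.6, 0.3, 0, 0, -0.9], [1, 2.8, -3.6, 0.3, 0, 0, -0.9], [1, 2.8, -3.6, 0.3, 0, 0, -0.9], [1, 2.8, -3.6, 0.3, 0, 0, -0.9], [1, 2.8, -3.6, 0.3, 0, 0, -0.9], [1, 2.8, -3.6, 0.3, 0, 0, -0.9], [1, 2.8, -3.6, 0.3, 0, 0, -0.9], [1, 2.8, -3.6, 0.3, 0, 0, -0.9], [1, 2.8, -3.6, 0.3, 0, 0, -0.9], [1, 2.8, -3.6, 0.3, 0, 0, -0.9], [1, 2.8, -3.6, 0.3, 0, 0, -0.9]]]'

```text
clock: 1.65
tool_pos: [0.5165, 0.2173, 0.2626]
orientation: [-90.0, -0.0, 153.7]
force: [1.1, -0.3, -0.3]
opening: 0.0875
```

```bash
python3 - <<'E'
from h import *
p,T,o=tool(); print(p,o['orientation'],o['joint_pos'].round(1) if hasattr(o['joint_pos'],'round') else o['joint_pos'],o['clock'])
im=ctrl.snapshot('wrist'); cv2.imwrite('pics/w1.png',im); 
import pickle; pickle.dump(cam('wrist'),open('w1.pkl','wb'))
E
```

```text
[0.51654135 0.21725993 0.26258693] [-8.99997911e+01 -8.22155416e-03  1.53718055e+02] [ 42.8   8.5 -10.8  -0.  -70.7  20.9] 1.65
```

View pics/w1.png

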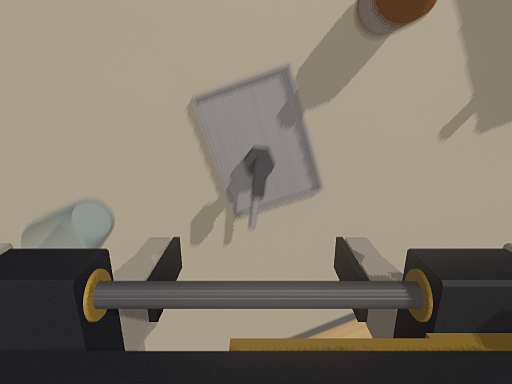

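```bash
python3 - <<'E'
from h import *
im=cv2.imread('pics/w1.png')[130:240,190:320]
im=np.clip(im.astype(float)*2.2,0,255).astype(np.uint8)
cv2.imwrite('pics/w1c.png',cv2.resize(im,None,fx=5,fy=5,interpolation=cv2.INTER_CUBIC))
c=cam('wrist')
for z in (.115,.085,.004): print(z,proj(c,[.518,.219,z]))
E
```

```text
0.115 [253.73200188 187.19262092]
0.085 [254.00056785 179.91312751]
0.004 [254.54462819 165.16634586]
```

View pics/w1c.png

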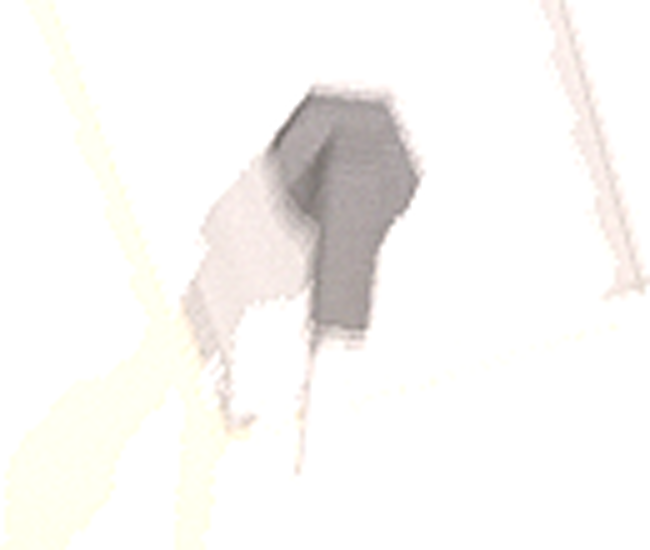

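The wrist crop shows the socket hexagon's mid at (258.8,163.2). The near end of the grip block runs (252.6,195)–(263.6,195.6), tilted about 5°, and the bar tip is at (252,227).

```bash
python3 - <<'E'
from h import *
c=cam('wrist')
for n,u,v,z in [('end L',252.6,195,.114),('end R',263.6,195.6,.114),('Redge up',266,178,.114),('Ledge up',255.5,165,.114),('bar tip',252,227,.05),('socket z.03',258.8,163.2,.03),('socket z.004',258.8,163.2,.004),
 ('tray LT',190,100,.014),('tray T',290,66,.014),('tray R',320,188,.014),('tray B',236,215,.014)]:
    print(n,onz(c,u,v,z).round(4))
E
```

```text
end L [0.5107 0.224  0.114 ]
end R [0.505 0.214 0.114]
Redge up [0.5209 0.2035 0.114 ]
Ledge up [0.5378 0.2071 0.114 ]
bar tip [0.4548 0.254  0.05  ]
socket z.03 [0.5226 0.2104 0.03  ]
socket z.004 [0.5178 0.2126 0.004 ]
tray LT [0.6304 0.2533 0.014 ]
tray T [0.6102 0.1243 0.014 ]
tray R [0.4513 0.1519 0.014 ]
tray B [0.4677 0.2734 0.014 ]
```

step_arm --rows '[[[1, 0.4, -0.4, -3, 0, 0, -2.6], [1, 0.35, -0.4, -3, 0, 0, -2.6], [1, 0, 0, -3, 0, 0, 0], [1, 0, 0, -3, 0, 0, 0], [1, 0, 0, -3, 0, 0, 0], [1, 0, 0, -2, 0, 0, 0], [1, 0, 0, -1.2, 0, 0, 0], [1, 0, 0, 0, 0, 0, 0], [-1, 0, 0, 0, 0, 0, 0], [-1, 0, 0, 0, 0, 0, 0], [-1, 0, 0, 0, 0, 0, 0], [-1, 0, 0, 0, 0, 0, 0]]]'

```text
clock: 3.2
tool_pos: [0.5235, 0.2106, 0.0809]
orientation: [-90.0, 0.0, 148.5]
force: [0.4, -0.1, -0.3]
opening: 0.0528
```

step_arm --rows '[[[-1, 0, 0, 0, 0, 0, 0], [-1, 0, 0, 0, 0, 0, 0], [-1, 0, 0, 0, 0, 0, 0]]]'

```text
clock: 3.58
tool_pos: [0.5234, 0.2106, 0.0805]
orientation: [-90.0, -0.0, 148.5]
force: [0.5, -0.1, -0.5]
opening: 0.023
```

step_arm --rows '[[[-1, 0, 0, 0, 0, 0, 0], [-1, 0, 0, 0, 0, 0, 0], [-1, 0, 0, 0, 0, 0, 0], [-1, 0, 0, 1, 0, 0, 0], [-1, 0, 0, 2, 0, 0, 0], [-1, 0, 0, 3, 0, 0, 0], [-1, 0, 0, 3, 0, 0, 0], [-1, 0, 0, 3, 0, 0, 0], [-1, 0, 0, 3, 0, 0, 0], [-1, 0, 0, 2, 0, 0, 0]]]'

```text
clock: 4.82
tool_pos: [0.5232, 0.2103, 0.2524]
orientation: [-90.0, 0.0, 148.5]
force: [0.7, -0.0, -3.6]
opening: 0.015
```

```bash
python3 - <<'E'
from h import *
p,T,o=tool(); print(p,o['orientation'],o['force'],o['moment'],o['opening'])
ctrl.snapshot('wrist'); im=ctrl.snapshot('wrist'); cv2.imwrite('pics/w2.png',im)
c=cam('wrist')
p,T,o=tool(); g=p-T[:,1]*.019
print('pred grip',proj(c,g),'top',proj(c,g+[0,0,.015]),'mouth',proj(c,g-[0,0,.095]))
E
```

```text
[0.52315909 0.21028733 0.25237743] [-9.00377179e+01  7.40215065e-03  1.48536694e+02] [ 0.69246397 -0.02876792 -3.63443303] [ 0.08550092 -0.09233222  0.08131524] 0.015009670040498004
pred grip [258.39985209 270.6065899 ] top [258.39495195 287.66128935] mouth [258.41779471 208.15816301]
```

View pics/w2.png

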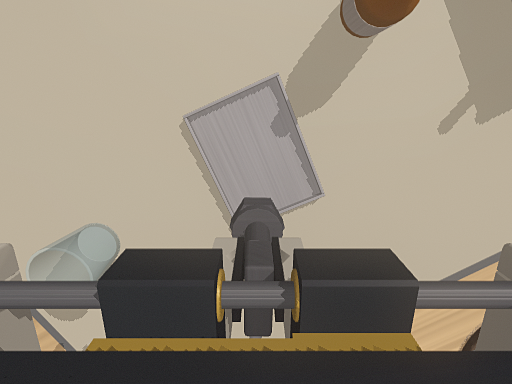

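The key is held upright and aligned, with the socket hexagon at about (258,215) and the block at (258,240–335). I'll zoom in to get its offset along the block.

```bash
python3 - <<'E'
from h import *
im=cv2.imread('pics/w2.png')[185:350,205:315]
im=np.clip((im/255.)**.6*330,0,255).astype(np.uint8)
cv2.imwrite('pics/w2c.png',cv2.resize(im,None,fx=3.6,fy=3.6,interpolation=cv2.INTER_CUBIC))
c=cam('wrist');p,T,o=tool(); g=p-T[:,1]*.019; x=-T[:,0]
for n,a,z in [('top+x',.02,.015),('bot+x',.02,-.015),('top-x',-.02,.015)]: print(n,proj(c,g+x*a+[0,0,z]),'2mm',proj(c,g+x*(a+.002)+[0,0,z]))
for z in (0,-.095,-.075):
  print('hex',z,[proj(c,g+x*a+[0,0,z]).round(1) for a in (-.0185,.0185)], [proj(c,g+x*.0107*s+T[:,2]*.0185*q+[0,0,z]).round(1) for s in (1,) for q in (-1,1)])
E
```

```text
top+x [258.37738633 248.93389977] 2mm [258.37554353 244.8710367 ]
bot+x [258.38972649 223.16823768] 2mm [258.38824751 219.7119256 ]
top-x [258.41108402 323.22809582] 2mm [258.4095303  319.80256936]
hex 0 [array([258.4, 301.3]), array([258.4, 237.6])] [array([221.5, 251.9]), array([295.3, 251.8])]
hex -0.095 [array([258.4, 229.3]), array([258.4, 186. ])] [array([235.1, 195.5]), array([281.7, 195.4])]
hex -0.075 [array([258.4, 239.9]), array([258.4, 193.4])] [array([233.2, 203.6]), array([283.7, 203.6])]
```

View pics/w2c.png

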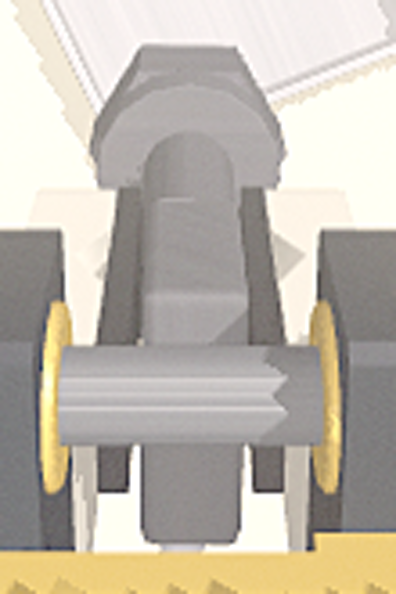

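The block sits about 8.5 mm along key −x from the pads' centre, because the first wrist picture was taken while the arm was still settling. I'll set the key down and re-grip it centred, so that swings become pure rotations.

step_arm --rows '[[[-1, 0, 0, -4, 0, 0, 0], [-1, 0, 0, -4, 0, 0, 0], [-1, 0, 0, -4, 0, 0, 0], [-1, 0, 0, -3, 0, 0, 0], [-1, 0, 0, -1.6, 0, 0, 0], [-1, 0, 0, -0.5, 0, 0, 0], [-1, 0, 0, 0, 0, 0, 0], [-0.4, 0, 0, 0, 0, 0, 0], [-0.4, 0, 0, 0, 0, 0, 0], [-0.4, -0.4, 0.22, 0, 0, 0, 0], [-0.4, -0.35, 0.22, 0, 0, 0, 0], [-0.4, 0, 0, 0, 0, 0, 0]]]'

```text
clock: 6.42
tool_pos: [0.5156, 0.2152, 0.0797]
orientation: [-90.0, -0.0, 148.6]
force: [-0.1, 0.4, 0.1]
opening: 0.0261
```

step_arm --rows '[[[-1, 0, 0, 0, 0, 0, 0], [-1, 0, 0, 0, 0, 0, 0], [-1, 0, 0, 0, 0, 0, 0], [-1, 0, 0, 0, 0, 0, 0], [-1, 0, 0, 0, 0, 0, 0]]]'

```text
clock: 7.05
tool_pos: [0.5161, 0.2151, 0.0797]
orientation: [-90.0, 0.0, 148.5]
force: [1.5, 1.5, 0.3]
opening: 0.0159
```

```bash
python3 - <<'E'
from h import *
p,T,o=tool(); print(p,o['orientation'],o['force'],o['opening'],o['clock'])
E
```

```text
[0.51612357 0.21513473 0.07965597] [-9.00256050e+01  9.05659883e-03  1.48543100e+02] [1.54050416 1.47313259 0.31170574] 0.015905585840511067 7.05
```

step_arm --rows '[[[-1, 0, 0, 2, 0, 0, 0], [-1, 0, 0, 4, 0, 0, 0], [-1, 0, 0, 5, 0, 0, 0], [-1, 0, 0, 4, 0, 0, 0], [-1, 0.2, -4, 2, 0, 0, 0], [-1, 0.2, -5, 0, 0, 0, 0], [-1, 0.2, -5, 0, 0, 0, 0], [-1, 0.2, -5, 0, 0, 0, 0], [-1, 0.2, -5, 0, 0, 0, 0], [-1, 0.2, -5, 0, 0, 0, 0], [-1, 0.2, -5, 0, 0, 0, 0], [-1, 0, 0, 0, 0, 0, 0]]]'

```text
clock: 8.55
tool_pos: [0.5286, -0.128, 0.2484]
orientation: [-89.9, -0.1, 148.3]
force: [-0.0, 1.0, -3.6]
opening: 0.0167
```

step_arm --rows '[[[-1, 0, 0, 0, 0, 0, 0], [-1, 0, 0, 0, 0, 0, 0]]]'

```text
clock: 8.8
tool_pos: [0.5297, -0.1242, 0.2493]
orientation: [-90.0, -0.0, 148.6]
force: [0.0, 0.1, -3.2]
opening: 0.0164
```

```bash
python3 - <<'E'
from h import *
import pickle
p,T,o=tool(); c=cam('wrist'); im=ctrl.snapshot('wrist'); cv2.imwrite('pics/w3.png',im)
print(p,o['orientation'],o['joint_pos'],np.abs(o['qvel']).max(),o['force'],o['moment'],o['clock'])
pickle.dump((c,p,T),open('w3.pkl','wb'))
print('bolt pred',proj(c,[.537,-.225,.079]))
g=p-T[:,1]*.019; x=-T[:,0]
for n,a,z in [('top+x',.02,.015),('bot+x',.02,-.015),('top-x',-.02,.015),('rim+x',.0185,-.095)]: print(n,proj(c,g+x*a+[0,0,z]))
a=np.clip((im/255.)**.7*330,0,255).astype(np.uint8)
cv2.imwrite('pics/w3b.png',cv2.resize(a,(800,600),interpolation=cv2.INTER_CUBIC))
E
```

```text
[ 0.52966042 -0.12422536  0.24926176] [-8.99910384e+01 -4.01364978e-02  1.48593909e+02] [ 7.43053160e+00  7.38645080e+00 -1.38659181e+01 -1.95115175e-02
 -6.87845159e+01  5.11704468e+01] 0.44698762199965814 [ 0.04017551  0.06155768 -3.18954271] [ 0.02245518 -0.04202634  0.0217199 ] 8.8
bolt pred [336.98980449 123.78214227]
top+x [258.55369276 249.02606253]
bot+x [258.33640667 223.1311772 ]
top-x [258.57067622 323.30581922]
rim+x [258.00887639 185.76984227]
```

View pics/w3b.png

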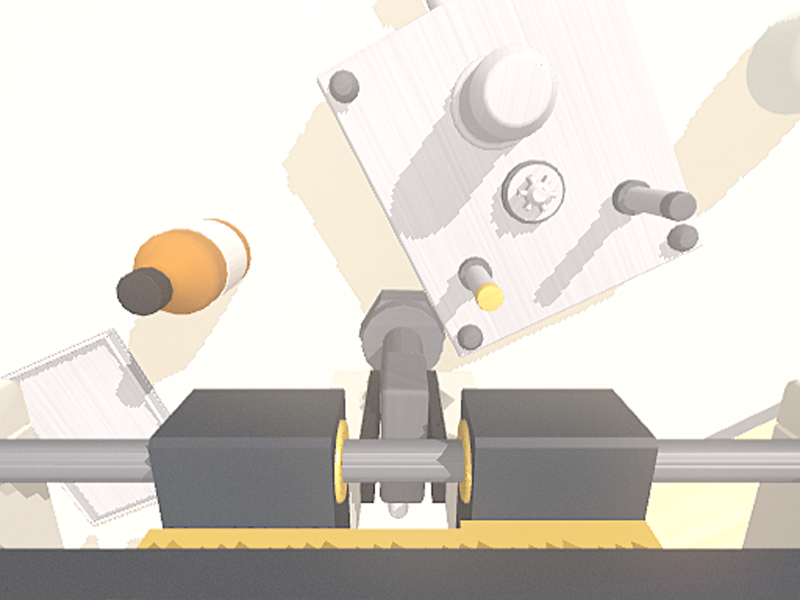

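The bolt is clear, its flange at (533,191) in the 800-wide picture with the star just right of it. The pipe tops are at (488,297) and (679,206), the inlet head at (512,92), and the key is now centred in the pads (rim edge row 186, predicted 186). I'll zoom on the bolt for its rib angle.

```bash
python3 - <<'E'
from h import *
im=cv2.imread('pics/w3.png')[96:148,314:370]
a=np.clip((im.astype(float)-60)*1.6,0,255).astype(np.uint8)
cv2.imwrite('pics/w3c.png',cv2.resize(a,None,fx=10,fy=10,interpolation=cv2.INTER_CUBIC))
print(im.min(),im.max(),np.percentile(im,[10,50,90]))
E
```

```text
51 208 [107. 168. 177.]
```

View pics/w3c.png

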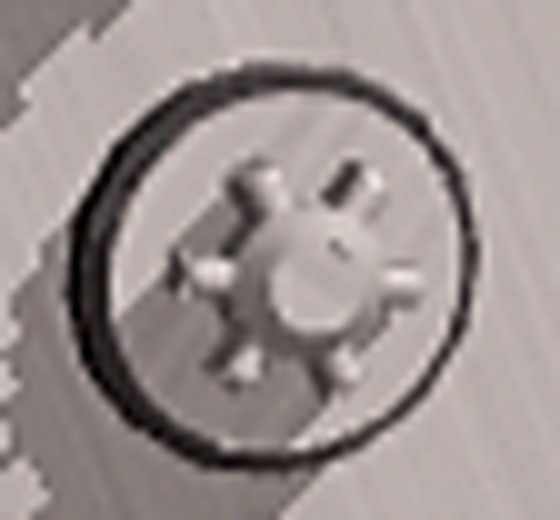

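The zoom shows the six rib tips at crop pixels (262,180), (370,180), (405,285), (340,370), (240,368) and (205,270), with the flange centre at (288,275).

```bash
python3 - <<'E'
from h import *
import pickle
c,p,T=pickle.load(open('w3.pkl','rb'))
q=lambda x,y:((x+.5)/10-.5+314,(y+.5)/10-.5+96)
f=onz(c,*q(288,275),.0673); print('flange',f.round(4))
tips=np.array([onz(c,*q(*t),.0755) for t in [(262,180),(370,180),(405,285),(340,370),(240,368),(205,270)]])
m=tips.mean(0); print('ribs centre',m.round(4))
d=tips[:,:2]-m[:2]; a=np.degrees(np.arctan2(d[:,1],d[:,0])); print('r',np.hypot(*d.T).round(4),'ang',a.round(1))
print('phase mod60',(np.degrees(np.angle(np.exp(1j*np.radians(a*6)).mean()))/6).round(2))
P=[onz(c,*(np.array(t)/1.5625),.125)[:2] for t in [(489,297),(681,207)]]
print('pipes',P,'mid',np.mean(P,0)); v=P[0]-P[1]; print('cell yaw',np.degrees(np.arctan2(v[1],v[0]))-90)
E
```

```text
flange [ 0.5324 -0.2323  0.0673]
ribs centre [ 0.5331 -0.2321  0.0755]
r [0.011  0.0115 0.0108 0.0108 0.0112 0.0104] ang [  -3.5  -63.4 -126.3  174.3  116.5   55.1]
phase mod60 -4.56
pipes [array([ 0.50289978, -0.16936854]), array([ 0.49275926, -0.28935064])] mid [ 0.49782952 -0.22935959]
cell yaw -4.830983628938867
```

step_arm --rows '[[[-1, 0.1, -3.6, 0, 0, 0, 8.9], [-1, 0.1, -3.6, 0, 0, 0, 8.9], [-1, 0.1, -3.6, 0, 0, 0, 8.9], [-1, 0, 0, 0, 0, 0, 0], [-1, 0, 0, 0, 0, 0, 0], [-1, 0, 0, -3, 0, 0, 0], [-1, 0, 0, -3, 0, 0, 0], [-1, 0, 0, -1.5, 0, 0, 0], [-1, 0, 0, 0, 0, 0, 0], [-1, 0, 0, 0, 0, 0, 0], [-1, 0, 0, 0, 0, 0, 0]]]'

```text
clock: 10.22
tool_pos: [0.5337, -0.2331, 0.1758]
orientation: [-90.0, 0.1, 175.3]
force: [0.4, 0.1, -3.0]
opening: 0.016
```

```bash
cat > s.py <<'E'
from h import *
p,T,o=tool(); print(p.round(4),np.round(o['orientation'],2),'F',np.round(o['force'],1),'M',np.round(o['moment'],3),o['clock'],'yaw',o['orientation'][2])
E
python3 s.py; python3 - <<'E'
from h import *
im=ctrl.snapshot('wrist'); a=np.clip((im/255.)**.7*330,0,255).astype(np.uint8)[60:300,130:390]
cv2.imwrite('pics/w4.png',cv2.resize(a,None,fx=2.5,fy=2.5,interpolation=cv2.INTER_CUBIC))
E
```

```text
[ 0.5337 -0.2331  0.1758] [-8.9990e+01  1.2000e-01  1.7525e+02] F [ 0.4  0.1 -3. ] M [ 0.025 -0.011  0.009] 10.225 yaw 175.25014191453062
```

View pics/w4.png

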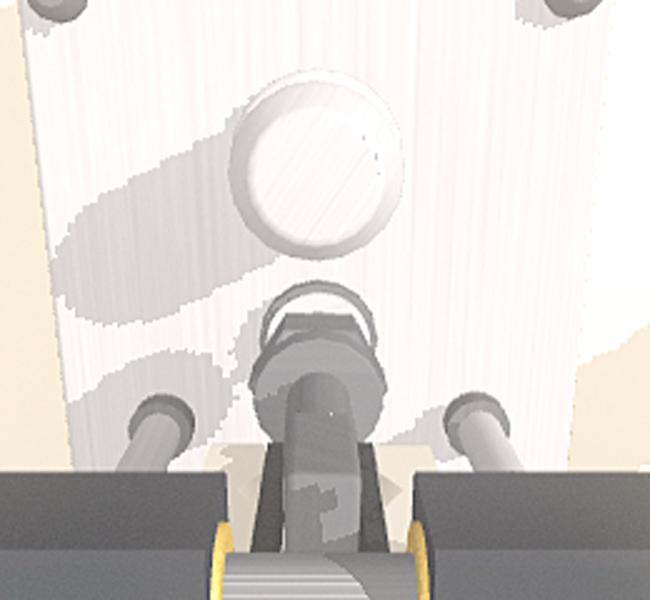

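The picture shows the socket (x≈319) centred over the boss ring (x≈318) and midway between the pipes. I'll descend with force checks.

step_arm --rows '[[[-1, -0.08, 0.08, -0.8, 0, 0, 0], [-1, 0, 0, -0.8, 0, 0, 0], [-1, 0, 0, 0, 0, 0, 0], [-1, 0, 0, -0.25, 0, 0, 0], [-1, 0, 0, -0.25, 0, 0, 0], [-1, 0, 0, 0, 0, 0, 0]]]'

```text
clock: 11.02
tool_pos: [0.532, -0.2322, 0.1534]
orientation: [-90.0, -0.0, 175.2]
force: [0.7, 0.6, -3.4]
opening: 0.0165
```

```bash
python3 s.py
```

```text
[ 0.532  -0.2322  0.1534] [-9.0000e+01 -2.0000e-02  1.7524e+02] F [ 0.7  0.6 -3.4] M [-0.059 -0.008 -0.044] 11.025 yaw 175.2403899195984
```

step_arm --rows '[[[-1, 0.05, 0, -0.2, 0, 0, 0], [-1, 0, 0, -0.2, 0, 0, 0], [-1, 0, 0, 0, 0, 0, 0]]]'

```text
clock: 11.4
tool_pos: [0.5325, -0.2322, 0.1493]
orientation: [-90.0, -0.0, 175.2]
force: [-0.4, -0.2, -3.5]
opening: 0.016
```

```bash
python3 s.py
```

```text
[ 0.5325 -0.2322  0.1493] [-9.0000e+01 -2.0000e-02  1.7524e+02] F [-0.4 -0.2 -3.5] M [-0.019  0.012  0.019] 11.4 yaw 175.23982046462052
```

step_arm --rows '[[[-1, 0, 0, -0.2, 0, 0, 0], [-1, 0, 0, -0.2, 0, 0, 0], [-1, 0, 0, 0, 0, 0, 0]]]'

```text
clock: 11.78
tool_pos: [0.5324, -0.2322, 0.1453]
orientation: [-90.0, -0.0, 175.2]
force: [-0.2, 0.6, -3.2]
opening: 0.0165
```

```bash
python3 s.py
```

```text
[ 0.5324 -0.2322  0.1453] [-9.0000e+01 -3.0000e-02  1.7524e+02] F [-0.2  0.6 -3.2] M [-0.107  0.082 -0.015] 11.775 yaw 175.24001036866747
```

step_arm --rows '[[[-1, 0, 0, -0.1, 0, 0, 0], [-1, 0, 0, -0.1, 0, 0, 0], [-1, 0, 0, 0, 0, 0, 0]]]'

```text
clock: 12.15
tool_pos: [0.5325, -0.2322, 0.1435]
orientation: [-90.0, -0.0, 175.2]
force: [1.2, 0.2, -2.7]
opening: 0.016
```

```bash
python3 s.py
```

```text
[ 0.5325 -0.2322  0.1435] [-9.0000e+01 -1.0000e-02  1.7524e+02] F [ 1.2  0.2 -2.7] M [-0.113  0.088 -0.002] 12.15 yaw 175.24232035524912
```

step_arm --rows '[[[-1, 0, 0, -0.05, 0, 0, -6], [-1, 0, 0, 0, 0, 0, -8], [-1, 0, 0, 0, 0, 0, 0]]]'

```text
clock: 12.52
tool_pos: [0.5326, -0.2324, 0.1432]
orientation: [-90.0, 0.0, 161.3]
force: [0.1, -1.4, -2.2]
opening: 0.0161
```

```bash
python3 s.py
```

```text
[ 0.5326 -0.2324  0.1432] [-89.98   0.   161.3 ] F [ 0.1 -1.4 -2.2] M [-0.506  0.224  0.153] 12.525 yaw 161.29872124366432
```

step_arm --rows '[[[-1, 0, 0, -0.02, 0, 0, -7.5], [-1, 0, 0, -0.02, 0, 0, -7.5], [-1, 0, 0, 0, 0, 0, -7.5], [-1, 0, 0, 0, 0, 0, -7.5], [-1, 0, 0, 0, 0, 0, 0]]]'

```text
clock: 13.15
tool_pos: [0.5326, -0.2324, 0.143]
orientation: [-90.0, 0.0, 131.4]
force: [-1.7, -1.3, -0.1]
opening: 0.0161
```

```bash
python3 s.py
```

```text
[ 0.5326 -0.2324  0.143 ] [-8.9990e+01  2.0000e-02  1.3145e+02] F [-1.7 -1.3 -0.1] M [-0.457  0.621  0.094] 13.15 yaw 131.44922846350605
```

step_arm --rows '[[[-1, 0, 0, 0, 0, 0, 5], [-1, 0, 0, 1, 0, 0, 0], [-1, 0, 0, 1, 0, 0, 0], [-1, 0, 0, 0, 0, 0, 9], [-1, 0, 0, 0, 0, 0, 9], [-1, 0, 0, 0, 0, 0, 9], [-1, 0, 0, 0, 0, 0, 9], [-1, 0, 0, 0, 0, 0, 9], [-1, 0, 0, 0, 0, 0, 9], [-1, 0, 0, 0, 0, 0, 9], [-1, 0, 0, 0, 0, 0, 0], [-1, 0, 0, 0, 0, 0, 0]]]'

```text
clock: 14.65
tool_pos: [0.5328, -0.2322, 0.1631]
orientation: [-90.0, 0.0, -161.0]
force: [0.4, 0.0, -3.2]
opening: 0.0161
```

```bash
python3 s.py
```

```text
[ 0.5328 -0.2322  0.1631] [-8.9980e+01  4.0000e-02 -1.6095e+02] F [ 0.4  0.  -3.2] M [-0.012 -0.049 -0.015] 14.65 yaw -160.95144694898138
```

step_arm --rows '[[[-1, 0, 0, -0.8, 0, 0, 0.3], [-1, 0, 0, -0.2, 0, 0, 0], [-1, 0, 0, -0.2, 0, 0, 0], [-1, 0, 0, -0.2, 0, 0, 0], [-1, 0, 0, 0, 0, 0, 0]]]'

```text
clock: 15.28
tool_pos: [0.5325, -0.2322, 0.1485]
orientation: [-90.0, -0.0, -160.5]
force: [0.1, 0.4, -4.1]
opening: 0.0163
```

```bash
python3 s.py
```

```text
[ 0.5325 -0.2322  0.1485] [-9.0010e+01 -2.0000e-02 -1.6047e+02] F [ 0.1  0.4 -4.1] M [-0.067  0.004  0.005] 15.275 yaw -160.4697418952097
```

step_arm --rows '[[[-1, 0, 0, -0.2, 0, 0, 0], [-1, 0, 0, -0.2, 0, 0, 0], [-1, 0, 0, -0.1, 0, 0, 0], [-1, 0, 0, -0.05, 0, 0, 0], [-1, 0, 0, 0, 0, 0, 0]]]'

```text
clock: 15.9
tool_pos: [0.5326, -0.2322, 0.1431]
orientation: [-90.0, -0.0, -160.5]
force: [-0.0, 0.4, -3.6]
opening: 0.0162
```

```bash
python3 s.py
```

```text
[ 0.5326 -0.2322  0.1431] [ -90.     -0.   -160.46] F [-0.   0.4 -3.6] M [-0.036 -0.002 -0.047] 15.9 yaw -160.46008349342728
```

step_arm --rows '[[[-1, 0, 0, -0.03, 0, 0, -8.5], [-1, 0, 0, -0.03, 0, 0, -8.5], [-1, 0, 0, 0, 0, 0, -8.5], [-1, 0, 0, 0, 0, 0, -8.5], [-1, 0, 0, 0, 0, 0, 0]]]'

```text
clock: 16.52
tool_pos: [0.5328, -0.2325, 0.1429]
orientation: [-90.0, 0.0, 165.6]
force: [-1.2, -1.0, -0.6]
opening: 0.0161
```

```bash
python3 s.py
```

```text
[ 0.5328 -0.2325  0.1429] [-8.9980e+01  3.0000e-02  1.6561e+02] F [-1.2 -1.  -0.6] M [-0.468  0.202  0.058] 16.525 yaw 165.60925271431717
```

step_arm --rows '[[[-1, 0, 0, 0, 0, 0, -8.5], [-1, 0, 0, 0, 0, 0, -8.5], [-1, 0, 0, 0, 0, 0, -8.5], [-1, 0, 0, 0, 0, 0, -8.5], [-1, 0, 0, 0, 0, 0, 0]]]'

```text
clock: 17.15
tool_pos: [0.5326, -0.2324, 0.1428]
orientation: [-90.0, 0.0, 131.8]
force: [-1.1, -0.3, -0.5]
opening: 0.0157
```

```bash
python3 s.py
```

```text
[ 0.5326 -0.2324  0.1428] [-8.9990e+01  1.0000e-02  1.3177e+02] F [-1.1 -0.3 -0.5] M [-0.438  0.548  0.098] 17.15 yaw 131.76713647288724
```

Second swing done, so about 96° in total. Now lift, swing back 68° and put the key on again.

step_arm --rows '[[[-1, 0, 0, 0, 0, 0, 5], [-1, 0, 0, 1, 0, 0, 0], [-1, 0, 0, 1, 0, 0, 0], [-1, 0, 0, 0, 0, 0, 9], [-1, 0, 0, 0, 0, 0, 9], [-1, 0, 0, 0, 0, 0, 9], [-1, 0, 0, 0, 0, 0, 9], [-1, 0, 0, 0, 0, 0, 9], [-1, 0, 0, 0, 0, 0, 9], [-1, 0, 0, 0, 0, 0, 9], [-1, 0, 0, 0, 0, 0, 0], [-1, 0, 0, 0, 0, 0, 0]]]'

```text
clock: 18.65
tool_pos: [0.5329, -0.2322, 0.163]
orientation: [-90.0, 0.0, -160.6]
force: [-0.3, -0.1, -3.8]
opening: 0.0162
```

step_arm --rows '[[[-1, 0, 0, -0.8, 0, 0, 0], [-1, 0, 0, -0.2, 0, 0, 0], [-1, 0, 0, -0.2, 0, 0, 0], [-1, 0, 0, -0.2, 0, 0, 0], [-1, 0, 0, 0, 0, 0, 0]]]'

```text
clock: 19.27
tool_pos: [0.5325, -0.2323, 0.1484]
orientation: [-90.0, -0.0, -160.5]
force: [0.7, 0.4, -3.2]
opening: 0.0162
```

```bash
python3 s.py
```

```text
[ 0.5325 -0.2323  0.1484] [-9.0010e+01 -2.0000e-02 -1.6047e+02] F [ 0.7  0.4 -3.2] M [-0.047 -0.03  -0.031] 19.275 yaw -160.46545507196458
```

step_arm --rows '[[[-1, 0, 0, -0.2, 0, 0, 0], [-1, 0, 0, -0.2, 0, 0, 0], [-1, 0, 0, -0.12, 0, 0, 0], [-1, 0, 0, -0.05, 0, 0, -6], [-1, 0, 0, -0.03, 0, 0, -6], [-1, 0, 0, 0, 0, 0, -5], [-1, 0, 0, 0, 0, 0, 0]]]'

```text
clock: 20.15
tool_pos: [0.5328, -0.2324, 0.1428]
orientation: [-90.0, 0.0, -177.4]
force: [-1.1, -1.1, -1.5]
opening: 0.0158
```

```bash
python3 s.py
```

```text
[ 0.5328 -0.2324  0.1428] [-8.9980e+01  2.0000e-02 -1.7741e+02] F [-1.1 -1.1 -1.5] M [-0.361  0.13   0.14 ] 20.15 yaw -177.4140730571524
```

step_arm --rows '[[[-1, 0, 0, 0, 0, 0, -5], [-1, 0, 0, 0, 0, 0, -5], [-1, 0, 0, 0, 0, 0, 0]]]'

```text
clock: 20.52
tool_pos: [0.5327, -0.2324, 0.1428]
orientation: [-90.0, 0.0, 172.7]
force: [-0.1, -0.9, -2.0]
opening: 0.0164
```

```bash
python3 s.py
```

```text
[ 0.5327 -0.2324  0.1428] [-8.9980e+01  1.0000e-02  1.7268e+02] F [-0.1 -0.9 -2. ] M [-0.489  0.176  0.062] 20.525 yaw 172.6799255394816
```

step_arm --rows '[[[-1, 0, 0, 0, 0, 0, -5], [-1, 0, 0, 0, 0, 0, -4], [-1, 0, 0, 0, 0, 0, 0]]]'

```text
clock: 20.9
tool_pos: [0.5327, -0.2324, 0.1428]
orientation: [-90.0, 0.0, 163.7]
force: [-0.4, -1.5, -1.2]
opening: 0.0163
```

```bash
python3 s.py
```

```text
[ 0.5327 -0.2324  0.1428] [-8.9990e+01  2.0000e-02  1.6373e+02] F [-0.4 -1.5 -1.2] M [-0.555  0.302  0.16 ] 20.9 yaw 163.73436646777375
```

step_arm --rows '[[[-1, 0, 0, 0, 0, 0, -4], [-1, 0, 0, 0, 0, 0, -4], [-1, 0, 0, 0, 0, 0, 0]]]'

```text
clock: 21.28
tool_pos: [0.5327, -0.2324, 0.1428]
orientation: [-90.0, 0.0, 155.8]
force: [-0.4, -1.5, 0.2]
opening: 0.0164
```

```bash
python3 s.py; python3 s.py
```

```text
[ 0.5327 -0.2324  0.1428] [-8.9980e+01  2.0000e-02  1.5575e+02] F [-0.4 -1.5  0.2] M [-0.693  0.439  0.35 ] 21.275 yaw 155.75303302247667
[ 0.5327 -0.2324  0.1428] [-8.9980e+01  2.0000e-02  1.5575e+02] F [-0.4 -1.5  0.2] M [-0.693  0.439  0.35 ] 21.275 yaw 155.75303302247667
```

step_arm --rows '[[[-1, 0, 0, 0, 0, 0, -1.5], [-1, 0, 0, 0, 0, 0, 0], [-1, 0, 0, 0, 0, 0, 0]]]'

```text
clock: 21.65
tool_pos: [0.5327, -0.2324, 0.1427]
orientation: [-90.0, 0.0, 154.1]
force: [-0.0, -1.2, 0.2]
opening: 0.0161
```

```bash
python3 s.py
```

```text
[ 0.5327 -0.2324  0.1427] [-8.999e+01  1.000e-02  1.541e+02] F [-0.  -1.2  0.2] M [-0.719  0.449  0.385] 21.65 yaw 154.0972529797375
```

step_arm --rows '[[[-1, 0, 0, 0, 0, 0, -1.5], [-1, 0, 0, 0, 0, 0, 0], [-1, 0, 0, 0, 0, 0, 0]]]'

```text
clock: 22.02
tool_pos: [0.5328, -0.2323, 0.1427]
orientation: [-90.0, 0.0, 152.6]
force: [-0.8, -2.1, 1.2]
opening: 0.0163
```

```bash
python3 s.py
```

```text
[ 0.5328 -0.2323  0.1427] [-9.0000e+01  2.0000e-02  1.5256e+02] F [-0.8 -2.1  1.2] M [-0.717  0.318  0.387] 22.025 yaw 152.55629808739033
```

step_arm --rows '[[[-1, 0, 0, 0, 0, 0, 0]]]'

```text
clock: 22.15
tool_pos: [0.5328, -0.2323, 0.1427]
orientation: [-90.0, 0.0, 152.6]
force: [-1.3, -0.8, 2.5]
opening: 0.0161
```

```bash
python3 s.py
```

```text
[ 0.5328 -0.2323  0.1427] [-9.0000e+01  2.0000e-02  1.5255e+02] F [-1.3 -0.8  2.5] M [-0.642  0.264  0.39 ] 22.15 yaw 152.55176437771624
```

Torque is steady at 0.39 N·m, so the bolt is firmly home. Unload, lift off and check the key in hand.

step_arm --rows '[[[-1, 0, 0, 0, 0, 0, 5], [-1, 0, 0, 0, 0, 0, 4], [-1, 0, 0, 0, 0, 0, 0], [-1, 0, 0, 0.5, 0, 0, 0], [-1, 0, 0, 1, 0, 0, 0], [-1, 0, 0, 2, 0, 0, 0], [-1, 0, 0, 3, 0, 0, 0], [-1, 0, 0, 3, 0, 0, 0], [-1, 0, 0, 2, 0, 0, 0], [-1, 0, 0, 0, 0, 0, 0], [-1, 0, 0, 0, 0, 0, 0], [-1, 0, 0, 0, 0, 0, 0]]]'

```text
clock: 23.65
tool_pos: [0.5321, -0.232, 0.2564]
orientation: [-90.0, -0.1, 161.5]
force: [0.5, -0.3, -3.5]
opening: 0.0164
```

```bash
python3 s.py; python3 - <<'E'
from h import *
c=cam('wrist'); im=ctrl.snapshot('wrist'); a=np.clip((im/255.)**.7*330,0,255).astype(np.uint8)
cv2.imwrite('pics/w5.png',cv2.resize(a,(800,600),interpolation=cv2.INTER_CUBIC))
E
```

```text
[ 0.5321 -0.232   0.2564] [-8.9990e+01 -1.0000e-01  1.6153e+02] F [ 0.5 -0.3 -3.5] M [ 0.028 -0.01  -0.014] 23.65 yaw 161.52893154358753
```

View pics/w5.png

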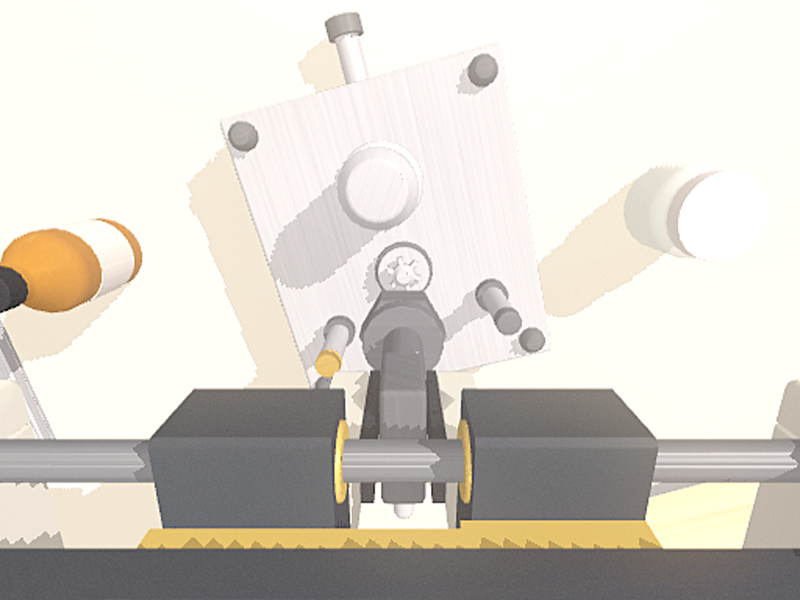

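The key is unmoved in the grip (rim edge at row 291, as before), and the bolt is free at (405,270). Now back to the tray.

step_arm --rows '[[[-1, -0.16, 3, 0, 0, 0, -1.3], [-1, -0.16, 4.7, 0, 0, 0, -1.3], [-1, -0.16, 5, 0, 0, 0, -1.3], [-1, -0.16, 5, 0, 0, 0, -1.3], [-1, -0.16, 5, 0, 0, 0, -1.3], [-1, -0.16, 5, 0, 0, 0, -1.3], [-1, -0.16, 5, 0, 0, 0, -1.3], [-1, -0.16, 5, 0, 0, 0, -1.3], [-1, -0.16, 4, 0, 0, 0, -1.3], [-1, -0.16, 3, 0, 0, 0, -1.3], [-1, 0, 0, 0, 0, 0, 0], [-1, 0, 0, 0, 0, 0, 0]]]'

```text
clock: 25.2
tool_pos: [0.5164, 0.2144, 0.257]
orientation: [-89.9, -0.0, 148.6]
force: [-0.4, -0.3, -3.8]
opening: 0.0161
```

step_arm --rows '[[[-1, 0, 0, -3, 0, 0, 0], [-1, 0, 0, -4, 0, 0, 0], [-1, 0, 0, -4, 0, 0, 0], [-1, 0, 0, -3, 0, 0, 0], [-1, 0, 0, -1.5, 0, 0, 0], [-1, 0, 0, -0.5, 0, 0, 0], [-1, 0, 0, 0, 0, 0, 0], [-1, 0, 0, 0, 0, 0, 0]]]'

```text
clock: 26.2
tool_pos: [0.5173, 0.2152, 0.0987]
orientation: [-90.1, 0.0, 148.6]
force: [0.2, -0.1, -2.7]
opening: 0.0166
```

```bash
python3 s.py
```

```text
[0.5173 0.2152 0.0987] [-9.0110e+01  5.0000e-02  1.4855e+02] F [ 0.2 -0.1 -2.7] M [ 0.016 -0.002 -0.006] 26.2 yaw 148.5512309772616
```

step_arm --rows '[[[-1, 0, 0, -1, 0, 0, 0], [-1, 0, 0, -0.6, 0, 0, 0], [-1, 0, 0, -0.15, 0, 0, 0], [-1, 0, 0, -0.1, 0, 0, 0], [-1, 0, 0, 0, 0, 0, 0]]]'

```text
clock: 26.82
tool_pos: [0.5169, 0.2147, 0.0796]
orientation: [-90.0, 0.0, 148.6]
force: [-0.4, -1.1, 3.6]
opening: 0.016
```

```bash
python3 s.py
```

```text
[0.5169 0.2147 0.0796] [-9.0020e+01  3.0000e-02  1.4855e+02] F [-0.4 -1.1  3.6] M [-0.858  0.269  0.044] 26.825 yaw 148.5523898440456
```

The key is resting on the floor (force +3.6 N). Open and retreat straight up.

step_arm --rows '[[[0, 0, 0, 0, 0, 0, 0], [0.5, 0, 0, 0, 0, 0, 0], [0.8, 0, 0, 0, 0, 0, 0], [0.8, 0, 0, 0, 0, 0, 0], [0.8, 0, 0, 0, 0, 0, 0], [0.8, 0, 0, 1, 0, 0, 0], [0.8, 0, 0, 3, 0, 0, 0], [0.8, 0, 0, 4, 0, 0, 0], [0.8, 0, 0, 4, 0, 0, 0], [0.8, 0, 0, 4, 0, 0, 0], [0.8, 0, 0, 0, 0, 0, 0], [0.8, 0, 0, 0, 0, 0, 0]]]'

```text
clock: 28.32
tool_pos: [0.5163, 0.2146, 0.2393]
orientation: [-90.0, -0.0, 148.5]
force: [0.4, 0.0, -0.5]
opening: 0.079
```

```bash
python3 s.py; python3 - <<'E'
from h import *
im=ctrl.snapshot('side'); a=np.clip((im/255.)**.7*330,0,255).astype(np.uint8)[80:300,150:370]
b=cv2.resize(ctrl.snapshot('wrist'),None,fx=.78,fy=.78)
a=cv2.resize(a,(400,400)); o=np.zeros((400,800,3),np.uint8); o[:,:400]=a; o[:b.shape[0],400:400+b.shape[1]]=b[:,:400]
cv2.imwrite('pics/end.png',o)
E
```

```text
[0.5163 0.2146 0.2393] [-9.0030e+01 -1.0000e-02  1.4853e+02] F [ 0.4  0.  -0.5] M [-0.004  0.025  0.013] 28.325 yaw 148.53366881212213
```

View pics/end.png

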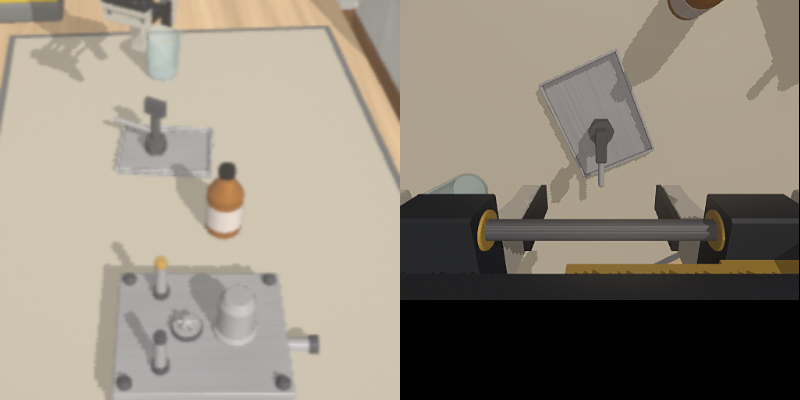

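The last picture shows the key standing upright and released in the tray: socket at (157,140) in the left panel and (601,130) in the right. The bottle and beaker are in place.

```bash
python3 -c "
from plant import ctrl; print(ctrl.close_job())"
```

```text
the job is handed in; nothing more can be done
None
```

I tightened the bolt in three swings (about 36°, 60° and 36°), lifting off and putting the key back on between them. I then stood the key back in its tray, let go, and handed the job in at about 28 s of the 72 s allowed.

- **Tightening:** the resistance ran at 0.06–0.16 N·m, then climbed and held at 0.39 N·m, inside the firmly-home band and well below overtightening. The total turn was about 2.3 rad, within the expected 1.8–2.5 rad.
- **Cell:** wrist forces at the cell read no more than about 4 N at the end of each move.
- **Placing:** on setting down, the wrist force reversed to +3.6 N as the key met the floor. The last pictures show it upright in the tray and clear of the gripper, with the bottle and beaker where they were. The jar was last seen standing after the bolt was done and is not in the final pictures.
- **Checks that disagreed:**
  - The first wrist estimate of the key was about 8.5 mm off, so I put it down and gripped it again.
  - Over the last 3° of tightening, the torque rose less than the stated stiffness would give, about 0.04 instead of 0.13 N·m. That could be sensor noise or the key giving slightly in the grip.

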